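# Stack the parts tote on the loaded bin

## Task

The bin screwed to the bench already holds collars, so the tote with the grip block must be stacked on top of it, not nested inside: turn the tote half round so that its low end is at the same end as the bin's, and set it gently on the bin's rails, just short of the notches on the side of the bin's high end. Then slide it lightly along the rails, by feel, until all four feet drop into the notches, and leave it there level, fully down and released. Nowhere press or knock the tote hard against the bin, do not tip it over, and leave the other things on the bench alone.

Things in the scene. Friction and masses are not known exactly. Their poses are not given: they have to be found in the camera images.
- bin: Open grey steel bin screwed to the bench, 220 (x) x 148 (y) x 80 mm high, two loose collars 34 high inside. Origin: centre of its underside; z up, x along its length towards its low end, whose end wall is 40 high (other end 80). Inside 124 wide; long walls at |y| 62 to 74, with full-height slots at x -44 to -16 and +56 to +84. A U-shaped steel stacking frame, 182 wide, is clamped round it.
- bin_rim (a point): Centre of the bin's mouth, 80 mm above its underside, at wall-top height; axes as the bin's. The frame carries 8 mm high rail pieces lying on the long walls (tops 88 above the bench, |y| 62 to 86). Each has a notch 15 mm wide along x, open down to the wall top, with 20 mm of flat rail on the notch's -x side and 8 mm on its +x side.
- notch_rear (a point): Mid-width point between the two rear notches (x = -70 in the bin, at wall-top height 80) IF the frame were clamped centrally. In truth the frame was last clamped shifted along the bin's x by anything from -10 to +10 mm, all four notches alike; no reading gives this shift. The clamp holds against 100 N.
- notch_front (a point): The same for the two front notches (x = +30 in the bin), with the same unknown shift.
- tote_mid (a point): Loose open grey steel tote, 0.4 to 0.7 kg, body 170 (x) x 108 (y) x 60 mm high, walls 4. This point: its centre, 30 above its underside. z up, x towards its low end, whose wall is 28 high (other end 60). Low end at the bin's low end: it stacks (underside 88 above the bench riding on the rails, 80 in the notches). The other way round its feet match the bin's slots and it nests inside.
- tote_feet (a point): Centre of the tote's four feet, on its underside, 20 mm behind its centre (x = -20); axes as the tote's. The feet are solid blocks 12 long (x) and 10 high at the underside, sticking out sideways from |y| 54 to 77, at tote x = -70 and x = +30 on both sides. Hard on hard: touching down at 12 mm/s already knocks with up to 25 N.
- tote_handle (a point): Centre of the tote's grip: an upright black square block 30 (x) x 30 (y) x 36 mm high, from 86 to 122 above the tote's underside (this point 104 above it, 74 above tote_mid), standing on a flat steel bar (20 wide, 10 thick) that bridges the tote's middle from wall to wall along y. It can be grasped from above across either pair of its faces.
- tote_front (a point): Middle of the tote's low end, 85 mm from its centre along its x, 30 above its underside; shows which way round the tote is.
- spray: Bystander: upright aluminium can, dia 52, 140 high; origin at its underside.
- brush: Bystander: wire brush lying flat; origin at its underside.
- hammer: Bystander: hammer lying flat; origin at its underside.
- cup: Bystander: steel cup, dia 60, 60 high; origin at its underside.
- hoop: Bystander: flat steel ring, dia 100, 10 high; origin at its underside.
- plates: Bystander: steel block 90 x 60 x 30; origin at its underside.

How it is judged:
By the outcome, as a careful person would: the job done as asked, in the order asked, and still so for the second after the job is handed in, with the robot touching nothing.
It also fails if it takes over 61 s, if anything falls off the work surface, if the arm or the gripper's body presses on something with over 40 N, if the wrist force passes 120 N, or if a joint passes its speed limit or range.

## Robot

A 7-joint arm with a two-finger parallel gripper is mounted at the origin on the work surface. World frame = base frame: x ahead of the robot, y to its left, z up, the work surface at z = 0. Lengths are in m, angles in rad, forces in N, time in s.
With the tool pointing down it reaches from about 0.35 to 0.9 m from the base axis. Payload 8.1 kg.
Tool frame: the origin (TCP) lies between the finger pads; the fingertips stand ahead of it and the grasp point (between the pads) is the TCP (arm.nose_length is the z of the fingertips in the tool frame, in m); z points along the fingers, y is the line along which they close (so a half turn about z gives the same grasp; the last joint's range is limited). The gripper opens to 92 mm and grips with 3 to 60 N. Pads are 19 mm wide; open, the fingers measure 130 mm over their backs; the gripper's body (75 mm by 190 mm) begins 47 mm behind the grasp point.
Start: joints at [-1.429, 0.434, 0.025, 1.573, -0.012, 1.134, -0.075], TCP at [0.152, 0.606, 0.246] pointing down, gripper open.
Joint ranges: [-2.62, 2.62], [-0.44, 2.09], [-1.27, 1.32], [0.08, 2.57], [-1.32, 4.46], [0.12, 2], [-2.74, 2.74]. Speed limits (rad/s): [2.22, 2.22, 3.01, 3.01, 3.14, 3.14, 3.14].

## Interface

Orientations are given as a rotation vector (axis times angle).
In Python, from cell import sensors, optics, arm gives the robot as it stands.
- The arm moves only by the tool arm_command, never from a script. Its argument "deltas" is one flat list of numbers, 7 for each row, row after row: the turn, a rotation vector about the world's x, y, z as a fraction of full scale, then the shift along the world's x, y, z as a fraction of full scale, then the finger opening in mm, from 0 to 91.8. In form: [wx, wy, wz, dx, dy, dz, fingers, wx, wy, wz, dx, dy, dz, fingers, ...]. A call has 1 to 20 rows; each row is the pose to reach, as a shift and turn from the pose commanded when the call began; what a row does not reach only later rows make up. Full scale, the value 1, is 1 m for a shift and 90 degrees for a turn. A row lasts 1/10 s, in which the tool goes at most 50 mm and 8.59 degrees, less where a joint would pass 70% of its speed; a pose out of reach is approached as far as the arm can. A call with a number of a shift or a turn outside -1 to 1 is refused whole. A call with a gripper value outside its range is refused whole. The fingers move at their own pace and stop on an object; "force" is the grip in N (left out, the last holds). Time passes only in rows, so rows that repeat a pose let the fingers close. It gives the time, the measured TCP pose, the force, the opening and the grip force at its end, in the units of the state.
- sensors.observe(): the state, without advancing time (a new reading comes with each control period).
- optics.get_image(name): name is "side" or "top" or "wrist"; returns the picture (480x640x3 uint8, blue, green, red); there is no depth.
- optics.calibration(name): a dict with "camera_matrix" (3x3 intrinsics, pixels), "rvec" (rotation vector, rad) and "tvec" (3), from world to camera coordinates, as OpenCV has them. Camera axes: x right, y down, z forward; pixel columns grow to the right and rows downward; lengths in m; the calibration is good to about 2 mm. The wrist camera is an equidistant fisheye: a pixel r from the principal point sees the ray r / f radians off the axis. A picture is of the moment at which its call begins: read the wrist's pose just before it. calibration takes no time and is no camera call; for the wrist camera it gives the pose at the moment of the call.
- arm.sign_off(): hands the job in; it is judged then, once.
The state is a dict: "clock": time; "joints": joint angles; "dq": joint speeds; "joint_efforts": joint torques, N m; "position": TCP position; "ee_rot": TCP orientation; "force": force on the tool from outside, world axes, zero at the start; "ft_torque": the same for the moment, N m; "width": opening from 0.0 (shut) to 1.0 (fully open); "gripper_force": force on a finger pad.
Only numpy, scipy, OpenCV 4.12 (cv2) and the standard library are available. Lean on these libraries where they do the work, as an engineer would, in place of code of your own. Each camera call takes 0.05 s, during which the arm holds its last target. There are 200 camera calls.

## Working session

There is one attempt and no reset: what is moved stays moved. The work goes in short steps, Python scripts to look and compute and a tool call to move; the robot and the scene stay as the last step left them, time stands still between calls to the robot, and variables do not carry over. Pictures are saved under pics/ and viewed, at most 10 in all, crops included, and the job is handed in when it is done.

Besides the shell and the picture viewer there is one more tool, called after ">>>" as name(argument=value, ...), one argument or row to a line, values as JSON. arm_command: Moves the arm, as the interface text tells. Its arguments: {"type":"object","properties":{"deltas":{"type":"array","items":{"type":"number"}},"force":{"type":"number"}},"required":["deltas"]}

```bash
mkdir -p pics; ls; python3 - <<'E'
from cell import sensors, optics, arm
import cv2,numpy as np
print(sensors.observe(), arm.nose_length)
for n in("side","top"):
    cv2.imwrite(f"pics/{n}0.png",optics.get_image(n)); print(n,optics.calibration(n))
E
```

```text
pics
{'clock': 0.0, 'joints': array([-1.42861209,  0.4352354 ,  0.02497056,  1.57409741, -0.01158808,
        1.13393814, -0.07508681]), 'dq': array([-1.89654971e-03,  2.33285058e-04,  3.02112658e-04, -1.11895137e-03,
        7.14364727e-04,  5.97664673e-05,  1.22495093e-03]), 'joint_efforts': array([ 7.59243594e-04, -6.67837071e+01,  9.85009186e-01, -3.14467371e+01,
       -6.05979329e-02,  4.29322617e-02,  1.50729156e-04]), 'position': array([0.15140885, 0.60590655, 0.24493706]), 'ee_rot': array([-3.83619219e-01, -3.11804413e+00,  2.40810962e-03]), 'force': array([1.02667133, 0.80615211, 0.99534497]), 'ft_torque': array([0.02196872, 0.04829719, 0.00154066]), 'gripper_force': 0.0, 'width': 0.9980952834326797} 0.019
side {'camera_matrix': array([[465.730255  ,   0.        , 321.61378714],
       [  0.        , 465.730255  , 241.32055949],
       [  0.        ,   0.        ,   1.        ]]), 'rvec': array([ 2.16846973, -0.72662971,  0.31817997]), 'tvec': array([-0.44466368,  0.29521143,  0.92708008])}
top {'camera_matrix': array([[589.54200236,   0.        , 321.9488746 ],
       [  0.        , 589.54200236, 238.91292252],
       [  0.        ,   0.        ,   1.        ]]), 'rvec': array([ 2.20536887, -2.14355648,  0.05675409]), 'tvec': array([-0.00539015,  0.58161585,  1.41766983])}
```

View pics/top0.png

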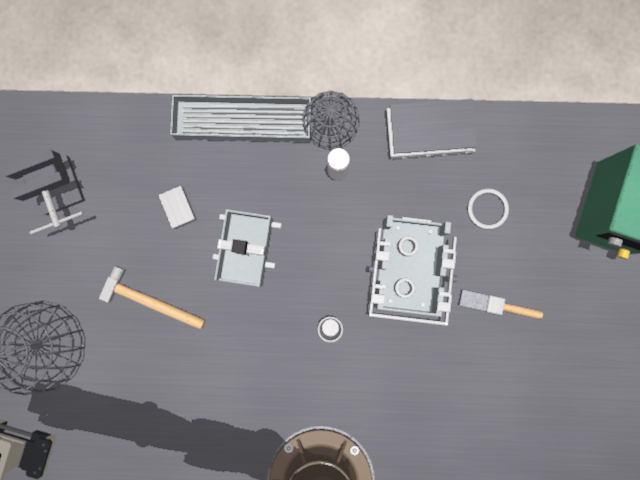

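View pics/side0.png

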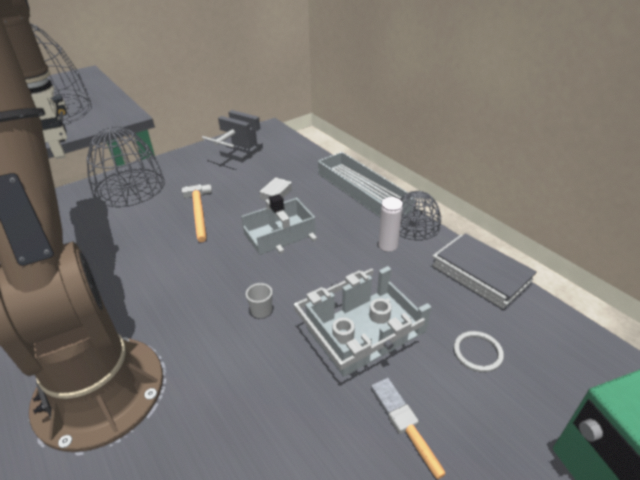

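```bash
python3 - <<'E'
import cv2,numpy as np
t=cv2.imread("pics/top0.png");s=cv2.imread("pics/side0.png")
a=cv2.resize(t[200:330,360:470],None,fx=4.5,fy=4.5,interpolation=cv2.INTER_CUBIC)
b=cv2.resize(t[200:300,205:290],None,fx=4.5,fy=4.5,interpolation=cv2.INTER_CUBIC)
o=np.zeros((590,800,3),np.uint8)
a=a[:585];b=b[:450,:300]
b=cv2.resize(t[200:300,208:285],(300,390),interpolation=cv2.INTER_CUBIC)
o[:a.shape[0],:495]=a;o[:390,500:800]=b
cv2.imwrite("pics/c1.png",o)
cv2.imwrite("pics/c2.png",cv2.resize(s[180:380,230:440],(630,600),interpolation=cv2.INTER_CUBIC))
E
```

```text
(no output)
```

View pics/c1.png

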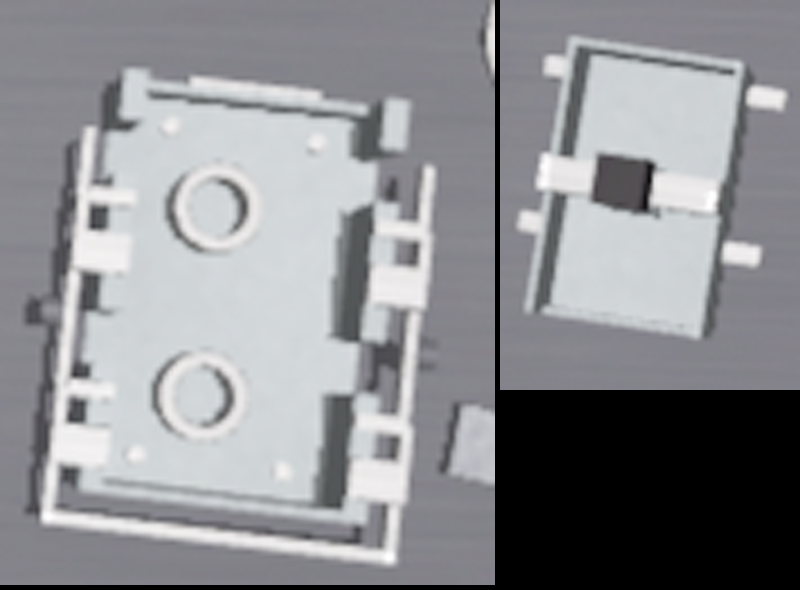

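View pics/c2.png

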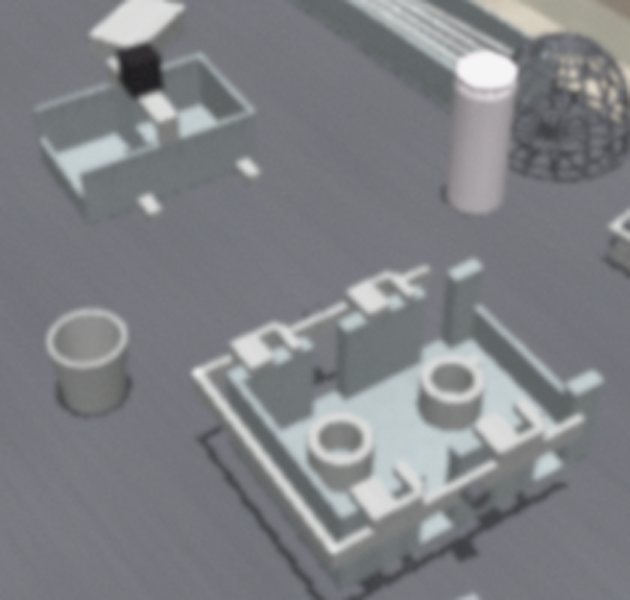

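```bash
cat >h.py <<'E'
import cv2,numpy as np
from cell import optics
def ray(c,uv):
    K=c["camera_matrix"];R=cv2.Rodrigues(c["rvec"])[0];C=-R.T@c["tvec"].ravel()
    return C,(R.T@np.linalg.inv(K)@np.c_[np.atleast_2d(uv),np.ones(len(np.atleast_2d(uv)))].T).T
def plane(c,uv,z):
    C,d=ray(c,uv); return C+d*((z-C[2])/d[:,2])[:,None]
def blobs(m,lo,hi,off,s):
    n,_,st,ce=cv2.connectedComponentsWithStats(m.astype(np.uint8))
    return [((ce[i]+.5)/s-.5+off,st[i,4]) for i in range(1,n) if lo<st[i,4]<hi]
E
python3 - <<'E'
from h import *
t=cv2.imread("pics/top0.png");c=optics.calibration("top");print("cam",ray(c,[0,0])[0])
S=6
def up(x0,y0,x1,y1): return cv2.resize(t[y0:y1,x0:x1],None,fx=S,fy=S,interpolation=cv2.INTER_CUBIC)
a=up(360,200,470,330).astype(int)
white=((a.min(2)>190)&(a.max(2)-a.min(2)<14)).astype(np.uint8)
w=cv2.morphologyEx(white,cv2.MORPH_OPEN,np.ones((34,34)))
P=[]
for p,n in blobs(w,800,9000,np.array([360,200]),S):
    q=plane(c,p,.088)[0];P.append(q);print("wide",p.round(1),n,q.round(4))
b=up(205,200,290,300).astype(int)
for p,n in blobs((b.max(2)<75),2000,30000,np.array([205,200]),S): print("black",p.round(2),n,plane(c,p,.122)[0].round(4))
wh=((b.min(2)>185)&(b.max(2)-b.min(2)<14))
for p,n in blobs(wh,200,9000,np.array([205,200]),S): print("white",p.round(1),n,plane(c,p,.01)[0].round(4),plane(c,p,.086)[0].round(4))
# bin bolts/hand-read corners
o=np.zeros((600,800),np.uint8);x=(white*120+w*130).astype(np.uint8);o[:600,:400]=0
cv2.imwrite("pics/m.png",cv2.resize(x,(440,520)))
# hand-read feet / block corners in crop c1 (scale 3.9, origin 208,200)
f=lambda X,Y:((np.array([X-500,Y])+.5)/3.9-.5+[208,200])
for nm,X,Y,z in [("blkTL",595,153,.122),("blkTR",652,158,.122),("rimTL",571,37,.06),("rimTR",746,66,.06),("low BL",528,310,.028),("low BR",706,336,.028)]:
    print(nm,plane(c,f(X,Y),z)[0].round(4))
for nm,X,Y,z in [("spray",338,157,.14),("cup",330,325,.06)]: print(nm,plane(c,[X,Y],z)[0].round(3))
E
```

```text
cam [ 0.47777915 -0.01952438  1.45582955]
wide [448.2 263.3] 3800 [ 0.5283 -0.2835  0.088 ]
wide [401.7 287.6] 5114 [ 0.4693 -0.1774  0.088 ]
wide [443.8 306.7] 4046 [ 0.4284 -0.2747  0.088 ]
white [275.9 224.6] 1676 [0.6146 0.1261 0.01  ] [0.6074 0.1184 0.086 ]
white [216.3 260.1] 2031 [0.5229 0.27   0.01  ] [0.5205 0.2548 0.086 ]
white [269.5 264.6] 1728 [0.5155 0.1383 0.01  ] [0.5135 0.13   0.086 ]
blkTL [0.5687 0.2137 0.122 ]
blkTR [0.5667 0.1802 0.122 ]
rimTL [0.6437 0.2421 0.06  ]
rimTR [0.6288 0.1341 0.06  ]
low BL [0.4761 0.2679 0.028 ]
low BR [0.4633 0.1565 0.028 ]
spray [ 0.759 -0.022  0.14 ]
cup [ 0.377 -0.014  0.06 ]
```

View pics/m.png

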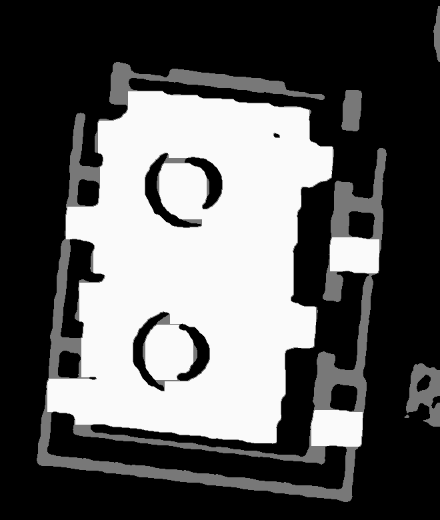

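```bash
python3 - <<'E'
from h import *
c=optics.calibration("top")
t=cv2.imread("pics/top0.png")
S=6;a=cv2.resize(t[200:330,360:470],None,fx=S,fy=S,interpolation=cv2.INTER_CUBIC).astype(int)
for th in(205,215,222):
    w=cv2.morphologyEx((a.min(2)>th).astype(np.uint8),cv2.MORPH_OPEN,np.ones((26,26)))
    print(th)
    for p,n in blobs(w,600,9000,np.array([360,200]),S): print(p.round(1),n,plane(c,p,.088)[0].round(4))
print("hand")
for X,Y in [(103,252),(398,285),(83,444),(377,480),(110,197),(403,231),(92,389),(383,424)]:
    print(plane(c,(np.array([X,Y])+.5)/4.5-.5+[360,200],.088)[0].round(4))
E
```

```text
205
[407.  246.5] 2490 [ 0.5644 -0.1879  0.088 ]
[383.8 254.6] 4915 [ 0.5443 -0.1346  0.088 ]
[448.1 263.2] 3496 [ 0.5284 -0.2834  0.088 ]
[385.5 264.7] 889 [ 0.521  -0.1391  0.088 ]
[403.7 287.7] 2358 [ 0.4692 -0.1822  0.088 ]
[443.8 306.6] 3690 [ 0.4286 -0.2748  0.088 ]
215
[382.8 255.5] 3643 [ 0.5422 -0.1324  0.088 ]
[448.1 263.2] 3151 [ 0.5285 -0.2834  0.088 ]
[378.  298.7] 3728 [ 0.4422 -0.1236  0.088 ]
[443.8 306.5] 3323 [ 0.4288 -0.2748  0.088 ]
222
[382.6 255.5] 3289 [ 0.542 -0.132  0.088]
[448.1 263.3] 2974 [ 0.5284 -0.2833  0.088 ]
[377.8 298.6] 3355 [ 0.4423 -0.1231  0.088 ]
[443.8 306.5] 3016 [ 0.4289 -0.2748  0.088 ]
hand
[ 0.5418 -0.1317  0.088 ]
[ 0.5291 -0.2832  0.088 ]
[ 0.4431 -0.1236  0.088 ]
[ 0.4293 -0.2739  0.088 ]
[ 0.5703 -0.1347  0.088 ]
[ 0.557  -0.2854  0.088 ]
[ 0.4713 -0.1276  0.088 ]
[ 0.4578 -0.2765  0.088 ]
```

>>> arm_command(
  deltas=[0, 0, 0.074, 0.1, -0.1, 0, 91, 0, 0, 0.074, 0.2, -0.2, 0, 91, 0, 0, 0.074, 0.3, -0.3, 0, 91, 0, 0, 0.074, 0.4, -0.406, 0, 91, 0, 0, 0.074, 0.4, -0.406, 0, 91, 0, 0, 0.074, 0.4, -0.406, 0, 91, 0, 0, 0.074, 0.4, -0.406, 0, 91, 0, 0, 0.074, 0.4, -0.406, -0.04, 91, 0, 0, 0.074, 0.4, -0.406, -0.04, 91, 0, 0, 0.074, 0.4, -0.406, -0.04, 91, 0, 0, 0.074, 0.4, -0.406, -0.04, 91, 0, 0, 0.074, 0.4, -0.406, -0.04, 91, 0, 0, 0.074, 0.4, -0.406, -0.04, 91, 0, 0, 0.074, 0.4, -0.406, -0.04, 91],
)

```text
clock: 1.5
position: [0.5513, 0.2001, 0.2052]
ee_rot: [-0.204, -3.134, 0.0]
force: [0.3, 0.7, 0.6]
width: 0.99
gripper_force: 0.0
```

```bash
python3 - <<'E'
from h import *
from cell import sensors
s=sensors.observe();c=optics.calibration("wrist");im=optics.get_image("wrist")
cv2.imwrite("pics/w1.png",im);np.save("w1.npy",np.array([c],dtype=object),allow_pickle=True)
print(s["position"],s["ee_rot"],s["joints"].round(2),c)
E
```

```text
[0.55126528 0.20012024 0.20524164] [-2.03595356e-01 -3.13386570e+00  3.77967418e-04] [-0.57  0.41  0.19  1.73 -0.09  1.01  1.09] {'camera_matrix': array([[371.64829954,   0.        , 321.76526418],
       [  0.        , 371.64829954, 237.53018149],
       [  0.        ,   0.        ,   1.        ]]), 'rvec': array([-2.17418396, -1.91040711, -0.29837244]), 'tvec': array([-0.26930226, -0.5202506 ,  0.19401611])}
```

View pics/w1.png

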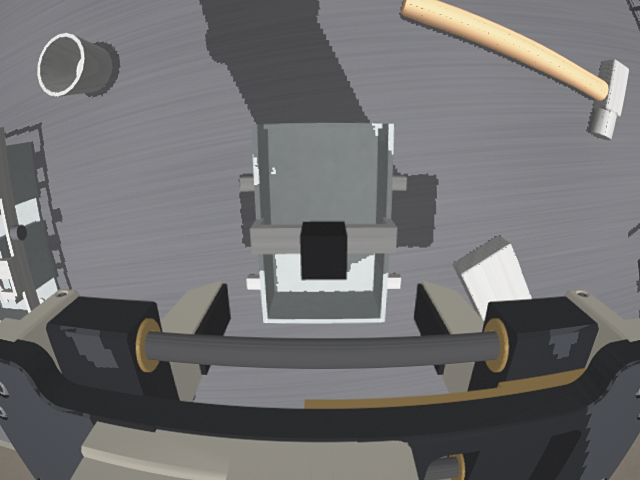

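```bash
cat >>h.py <<'E'
def fplane(c,uv,z):
    K=c["camera_matrix"];d=(np.atleast_2d(uv)-K[:2,2])/K[0,0];r=np.linalg.norm(d,axis=1,keepdims=True)
    v=np.c_[d/r*np.sin(r),np.cos(r)];R=cv2.Rodrigues(c["rvec"])[0];C=-R.T@c["tvec"].ravel();w=v@R
    return C+w*((z-C[2])/w[:,2])[:,None]
E
python3 - <<'E'
from h import *
c=np.load("w1.npy",allow_pickle=True)[0]
im=cv2.imread("pics/w1.png");print(im[215:290:3,324].max(1))
print(fplane(c,[[302,236],[347,236],[302,279],[347,279]],.122).round(4))
print(fplane(c,[[252,224],[395,226],[252,250],[395,250]],.086).round(4))
print(fplane(c,[[247,283],[400,282],[240,184],[407,183]],.01).round(4))
E
```

```text
[130 131  84  32  31  33  30  37  38  40  36  38  39  39  40  38  37  38
  38  39  38  42 231 225 224]
[[0.535  0.1897 0.122 ]
 [0.5387 0.2176 0.122 ]
 [0.5641 0.1854 0.122 ]
 [0.5679 0.2145 0.122 ]]
[[0.5323 0.1513 0.086 ]
 [0.5472 0.2545 0.086 ]
 [0.552  0.1476 0.086 ]
 [0.5657 0.2532 0.086 ]]
[[0.6109 0.117  0.01  ]
 [0.6295 0.2688 0.01  ]
 [0.5122 0.1292 0.01  ]
 [0.5309 0.2819 0.01  ]]
```

>>> arm_command(
  deltas=[0, 0, 0, 0, 0.0015, -0.04, 91, 0, 0, 0, 0, 0.0015, -0.07, 91, 0, 0, 0, 0, 0.0015, -0.085, 91, 0, 0, 0, 0, 0.0015, -0.092, 91, 0, 0, 0, 0, 0.0015, -0.095, 91, 0, 0, 0, 0, 0.0015, -0.095, 91, 0, 0, 0, 0, 0.0015, -0.095, 91, 0, 0, 0, 0, 0.0015, -0.095, 26, 0, 0, 0, 0, 0.0015, -0.095, 26, 0, 0, 0, 0, 0.0015, -0.095, 26, 0, 0, 0, 0, 0.0015, -0.095, 26, 0, 0, 0, 0, 0.0015, -0.095, 26, 0, 0, 0, 0, 0.0015, -0.095, 26, 0, 0, 0, 0, 0.0015, -0.095, 26, 0, 0, 0, 0, 0.0015, -0.095, 26],
  force=40,
)

```text
clock: 3.05
position: [0.5515, 0.2018, 0.1107]
ee_rot: [-0.202, -3.135, 0.0]
force: [-0.5, 0.4, -0.3]
width: 0.346
gripper_force: 0.0
```

>>> arm_command(
  deltas=[0, 0, 0, 0, 0, 0, 24, 0, 0, 0, 0, 0, 0, 24, 0, 0, 0, 0, 0, 0, 24, 0, 0, 0, 0, 0, 0, 24, 0, 0, 0, 0, 0, 0, 24],
  force=40,
)

```text
clock: 3.55
position: [0.5514, 0.2015, 0.1106]
ee_rot: [-0.202, -3.135, 0.001]
force: [0.5, -2.7, -0.5]
width: 0.326
gripper_force: 40.0
```

>>> arm_command(
  deltas=[0, 0, 0, 0, 0, 0.01, 24, 0, 0, 0, 0, 0, 0.035, 24, 0, 0, 0, 0, 0, 0.07, 24, 0, 0, -0.05, 0, 0, 0.105, 24, 0, 0, -0.14, 0, -0.01, 0.13, 24, 0, 0, -0.23, -0.005, -0.03, 0.14, 24, 0, 0, -0.32, -0.01, -0.055, 0.14, 24, 0, 0, -0.41, -0.013, -0.08, 0.14, 24, 0, 0, -0.5, -0.017, -0.11, 0.14, 24, 0, 0, -0.59, -0.02, -0.135, 0.14, 24, 0, 0, -0.68, -0.02, -0.16, 0.14, 24, 0, 0, -0.77, -0.02, -0.18, 0.14, 24, 0, 0, -0.86, -0.02, -0.19, 0.14, 24, 0, 0, -0.93, -0.02, -0.198, 0.14, 24, 0, 0, -0.97, -0.02, -0.2, 0.14, 24, 0, 0, -0.987, -0.02, -0.2, 0.14, 24, 0, 0, -0.987, -0.02, -0.2, 0.14, 24, 0, 0, -0.987, -0.02, -0.2, 0.14, 24],
  force=40,
)

```text
clock: 5.35
position: [0.5314, 0.0025, 0.2508]
ee_rot: [-2.336, -2.101, -0.0]
force: [0.3, -0.1, -4.6]
width: 0.32
gripper_force: 40.0
```

>>> arm_command(
  deltas=[0, 0, -0.04, 0, -0.01, 0, 24, 0, 0, -0.12, 0, -0.03, 0, 24, 0, 0, -0.21, -0.01, -0.055, 0, 24, 0, 0, -0.3, -0.01, -0.08, 0, 24, 0, 0, -0.39, -0.015, -0.11, 0, 24, 0, 0, -0.48, -0.02, -0.135, 0, 24, 0, 0, -0.57, -0.022, -0.16, 0, 24, 0, 0, -0.66, -0.0245, -0.18, 0, 24, 0, 0, -0.75, -0.0245, -0.195, 0, 24, 0, 0, -0.84, -0.0245, -0.204, 0, 24, 0, 0, -0.91, -0.0245, -0.208, 0, 24, 0, 0, -0.96, -0.0245, -0.208, 0, 24, 0, 0, -0.987, -0.0245, -0.208, 0, 24, 0, 0, -0.987, -0.0245, -0.208, 0, 24, 0, 0, -0.987, -0.0245, -0.208, 0, 24, 0, 0, -0.987, -0.0245, -0.208, 0, 24, 0, 0, -0.987, -0.0245, -0.208, 0, 24],
  force=40,
)

```text
clock: 7.05
position: [0.507, -0.206, 0.2508]
ee_rot: [-3.138, 0.136, -0.0]
force: [-0.4, 0.1, -4.9]
width: 0.326
gripper_force: 40.0
```

```bash
python3 - <<'E'
from h import *
from cell import sensors
s=sensors.observe();print(s)
t=optics.get_image("top");si=optics.get_image("side")
o=np.zeros((600,800,3),np.uint8)
o[:600,:400]=cv2.resize(t[190:340,350:450+0],(400,600),interpolation=cv2.INTER_CUBIC)
o[:600,400:]=cv2.resize(si[190:390,290:290+133],(400,600),interpolation=cv2.INTER_CUBIC)
cv2.imwrite("pics/h1.png",o)
E
```

```text
{'clock': 7.05, 'joints': array([-0.43002517,  0.42820088,  1.01724025,  1.81037764, -0.40173522,
        1.12859685, -0.93363247]), 'dq': array([ 0.00058628,  0.0013477 ,  0.00300966, -0.0027515 ,  0.00039422,
        0.00058386, -0.00356169]), 'joint_efforts': array([-6.07453077e-02, -4.80398226e+01,  1.28948209e+01, -3.05385017e+01,
       -4.23027598e-02, -1.72765745e-02,  2.26490531e-02]), 'position': array([ 0.50703067, -0.20604219,  0.25079169]), 'ee_rot': array([-3.13848605e+00,  1.36145974e-01, -1.89515433e-04]), 'force': array([-0.41806739,  0.12840907, -4.91118525]), 'ft_torque': array([-0.06571236,  0.15361209, -0.03890406]), 'gripper_force': 39.98209297657013, 'width': 0.32599165136081654}
```

View pics/h1.png

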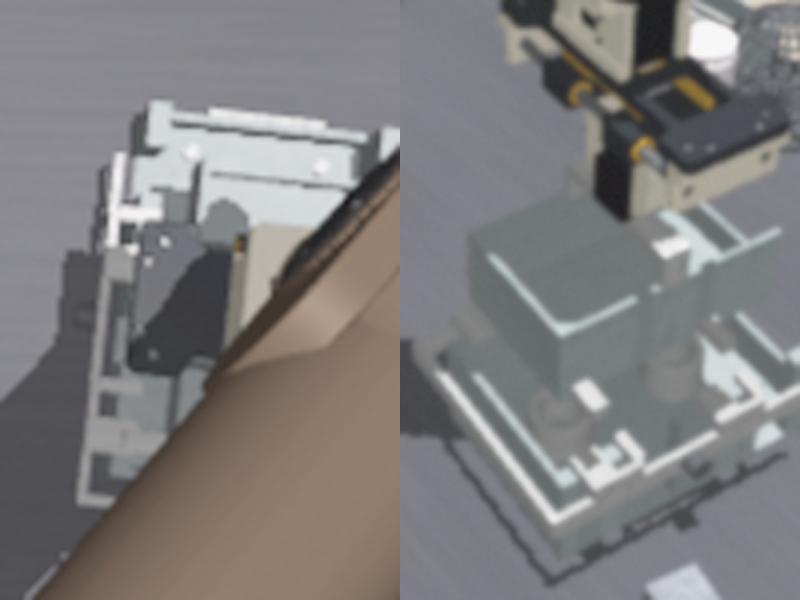

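>>> arm_command(
  deltas=[0, 0, 0, 0, 0, -0.012, 24, 0, 0, 0, 0, 0, -0.025, 24, 0, 0, 0, 0, 0.0005, -0.035, 24, 0, 0, 0, 0, 0.0005, -0.042, 24, 0, 0, 0, 0, 0.0005, -0.046, 24, 0, 0, 0, 0, 0.0005, -0.048, 24, 0, 0, 0, 0, 0.0005, -0.049, 24, 0, 0, 0, 0, 0.0005, -0.0495, 24, 0, 0, 0, 0, 0.0005, -0.05, 24, 0, 0, 0, 0, 0.0005, -0.05, 24, 0, 0, 0, 0, 0.0005, -0.05, 24],
  force=40,
)

```text
clock: 8.25
position: [0.5071, -0.2056, 0.2009]
ee_rot: [3.139, -0.138, 0.0]
force: [0.8, -0.1, -4.2]
width: 0.323
gripper_force: 40.0
```

```bash
python3 - <<'E'
from h import *
from cell import sensors
s=sensors.observe();print(s["position"],s["force"])
si=optics.get_image("side")
cv2.imwrite("pics/h2.png",cv2.resize(si[230:390,290:440],(560,600),interpolation=cv2.INTER_CUBIC))
E
```

```text
[ 0.50708822 -0.20562192  0.20089443] [ 0.83506166 -0.0669078  -4.16364345]
```

View pics/h2.png

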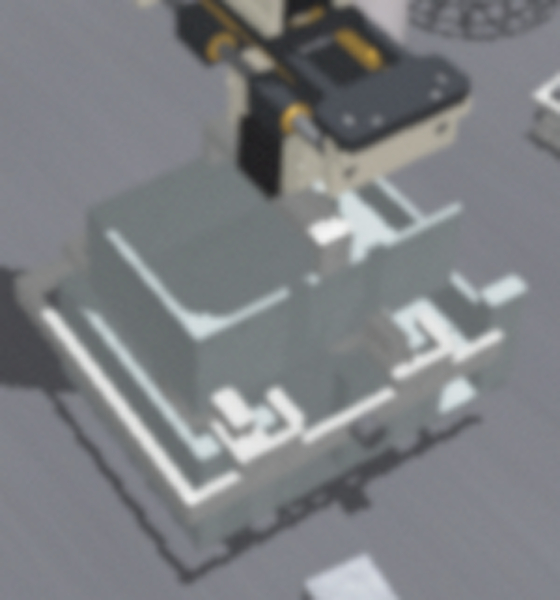

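>>> arm_command(
  deltas=[0, 0, 0, 0, 0, -0.0003, 24, 0, 0, 0, 0, 0, -0.0006, 24, 0, 0, 0, 0, 0, -0.0009, 24, 0, 0, 0, 0, 0, -0.0012, 24, 0, 0, 0, 0, 0, -0.0015, 24, 0, 0, 0, 0, 0, -0.0018, 24, 0, 0, 0, 0, 0, -0.0021, 24, 0, 0, 0, 0, 0, -0.0021, 24],
)

```text
clock: 9.1
position: [0.507, -0.2056, 0.1987]
ee_rot: [-3.139, 0.138, 0.0]
force: [0.1, -0.4, -3.6]
width: 0.323
gripper_force: 40.0
```

>>> arm_command(
  deltas=[0, 0, 0, 0, 0, -0.0002, 24, 0, 0, 0, 0, 0, -0.0004, 24, 0, 0, 0, 0, 0, -0.0004, 24],
)

```text
clock: 9.4
position: [0.5071, -0.2056, 0.1986]
ee_rot: [-3.138, 0.138, -0.0]
force: [-2.8, 2.5, 2.7]
width: 0.324
gripper_force: 40.0
```

>>> arm_command(
  deltas=[0, 0, 0, 0.0005, 0, 0, 24, 0, 0, 0, 0.001, -0.0001, 0, 24, 0, 0, 0, 0.0015, -0.0001, 0, 24, 0, 0, 0, 0.002, -0.0002, 0, 24, 0, 0, 0, 0.0025, -0.0002, 0, 24, 0, 0, 0, 0.003, -0.0003, 0, 24, 0, 0, 0, 0.0035, -0.0003, 0, 24, 0, 0, 0, 0.004, -0.0004, 0, 24, 0, 0, 0, 0.0045, -0.0004, 0, 24, 0, 0, 0, 0.005, -0.0004, 0, 24],
)

```text
clock: 10.4
position: [0.5103, -0.2059, 0.1991]
ee_rot: [-3.137, 0.138, 0.004]
force: [-11.4, 6.5, 21.2]
width: 0.328
gripper_force: 40.0
```

>>> arm_command(
  deltas=[0, 0, 0, -0.001, 0, 0.0003, 24, 0, 0, 0, -0.0015, 0, 0.0007, 24, 0, 0, 0, -0.0015, 0, 0.001, 24, 0, 0, 0, -0.0015, 0, 0.001, 24],
)

```text
clock: 10.8
position: [0.5105, -0.2061, 0.1991]
ee_rot: [3.138, -0.138, -0.0]
force: [-0.5, 1.0, -1.8]
width: 0.32
gripper_force: 40.0
```

```bash
python3 - <<'E'
from cell import sensors
s=sensors.observe();print(s)
E
```

```text
{'clock': 10.8, 'joints': array([-0.38409138,  0.48976407,  0.96575003,  1.86843441, -0.46786448,
        1.03007665, -0.8821292 ]), 'dq': array([ 0.00071663,  0.00231681, -0.00038337, -0.00291841, -0.00042399,
       -0.00031072,  0.00162034]), 'joint_efforts': array([ 4.32179833e-03, -5.14160228e+01,  1.38111064e+01, -2.80379301e+01,
       -1.72531307e-01, -4.78405952e-01, -1.03598542e-01]), 'position': array([ 0.51051067, -0.20608645,  0.19908091]), 'ee_rot': array([ 3.13826521e+00, -1.37741330e-01, -4.78632800e-05]), 'force': array([-0.45680844,  1.01932302, -1.81018978]), 'ft_torque': array([0.18961882, 0.47319059, 0.08847632]), 'gripper_force': 39.997862577438354, 'width': 0.32022288128665244}
```

>>> arm_command(
  deltas=[0, 0, 0, 0.0005, 0, 0, 24, 0, 0, 0, 0.001, -0.0001, 0, 24, 0, 0, 0, 0.0015, -0.0001, 0, 24, 0, 0, 0, 0.002, -0.0002, 0, 24, 0, 0, 0, 0.0025, -0.0002, 0, 24, 0, 0, 0, 0.003, -0.0002, 0, 24],
)

```text
clock: 11.4
position: [0.514, -0.2063, 0.1991]
ee_rot: [3.138, -0.138, 0.001]
force: [-0.0, 0.1, -4.0]
width: 0.322
gripper_force: 40.0
```

>>> arm_command(
  deltas=[0, 0, 0, 0.0005, 0, -0.0001, 24, 0, 0, 0, 0.001, -0.0001, -0.0002, 24, 0, 0, 0, 0.0015, -0.0001, -0.0003, 24, 0, 0, 0, 0.0015, -0.0001, -0.0003, 24],
)

```text
clock: 11.8
position: [0.5147, -0.2065, 0.199]
ee_rot: [-3.139, 0.138, 0.001]
force: [-3.2, 0.2, 1.6]
width: 0.326
gripper_force: 40.0
```

>>> arm_command(
  deltas=[0, 0, 0, 0.0005, 0, 0.0001, 24, 0, 0, 0, 0.001, -0.0001, 0.0001, 24, 0, 0, 0, 0.0015, -0.0001, 0.0001, 24, 0, 0, 0, 0.002, -0.0002, 0.0001, 24, 0, 0, 0, 0.002, -0.0002, 0.0001, 24],
)

```text
clock: 12.3
position: [0.5156, -0.2066, 0.1992]
ee_rot: [-3.138, 0.139, 0.004]
force: [-8.4, 1.1, 10.1]
width: 0.325
gripper_force: 40.0
```

>>> arm_command(
  deltas=[0, 0, 0, 0, 0, 0.0002, 24, 0, 0, 0, 0, 0, 0.0003, 24, 0, 0, 0, 0, 0, 0.0003, 24],
)

```text
clock: 12.6
position: [0.5175, -0.2063, 0.1992]
ee_rot: [3.138, -0.137, 0.001]
force: [-0.5, -0.2, -4.5]
width: 0.318
gripper_force: 40.0
```

>>> arm_command(
  deltas=[0, 0, 0, 0.0005, 0, -0.0001, 24, 0, 0, 0, 0.001, -0.0001, -0.0001, 24, 0, 0, 0, 0.0015, -0.0001, -0.0001, 24, 0, 0, 0, 0.0015, -0.0001, -0.0001, 24],
)

```text
clock: 13.0
position: [0.5186, -0.2066, 0.1992]
ee_rot: [3.138, -0.138, 0.0]
force: [0.9, 0.6, -4.1]
width: 0.327
gripper_force: 40.0
```

>>> arm_command(
  deltas=[0, 0, 0, 0.0005, 0, -0.0001, 24, 0, 0, 0, 0.001, -0.0001, -0.0002, 24, 0, 0, 0, 0.001, -0.0001, -0.0002, 24],
)

```text
clock: 13.3
position: [0.5195, -0.2067, 0.199]
ee_rot: [-3.138, 0.138, 0.0]
force: [0.0, -0.8, -3.2]
width: 0.324
gripper_force: 40.0
```

>>> arm_command(
  deltas=[0, 0, 0, 0.0005, 0, -0.0001, 24, 0, 0, 0, 0.001, -0.0001, -0.0002, 24, 0, 0, 0, 0.001, -0.0001, -0.0002, 24],
)

```text
clock: 13.6
position: [0.5201, -0.2068, 0.199]
ee_rot: [-3.138, 0.138, 0.001]
force: [-3.6, 1.0, 2.2]
width: 0.322
gripper_force: 40.0
```

>>> arm_command(
  deltas=[0, 0, 0, 0.0003, 0, 0.0002, 24, 0, 0, 0, 0.0008, -0.0001, 0.0002, 24, 0, 0, 0, 0.0008, -0.0001, 0, 24, 0, 0, 0, 0.0008, -0.0001, -0.0001, 24, 0, 0, 0, 0.0008, -0.0001, -0.0001, 24],
)

```text
clock: 14.1
position: [0.5216, -0.207, 0.1989]
ee_rot: [3.138, -0.138, 0.001]
force: [-0.4, 0.1, -1.2]
width: 0.328
gripper_force: 40.0
```

>>> arm_command(
  deltas=[0, 0, 0, 0.0004, 0, 0, 24, 0, 0, 0, 0.0008, -0.0001, 0, 24, 0, 0, 0, 0.0008, -0.0001, -0.0001, 24, 0, 0, 0, 0.0008, -0.0001, -0.0001, 24],
)

```text
clock: 14.5
position: [0.522, -0.2071, 0.1989]
ee_rot: [-3.138, 0.138, 0.0]
force: [-2.8, 1.4, 5.1]
width: 0.32
gripper_force: 40.0
```

>>> arm_command(
  deltas=[0, 0, 0, 0.0003, 0, 0.0002, 24, 0, 0, 0, 0.0006, -0.0001, 0.0002, 24, 0, 0, 0, 0.0006, -0.0001, 0, 24, 0, 0, 0, 0.0006, -0.0001, -0.0001, 24, 0, 0, 0, 0.0006, -0.0001, -0.0001, 24],
)

```text
clock: 15.0
position: [0.5223, -0.2071, 0.1989]
ee_rot: [-3.138, 0.138, 0.001]
force: [-6.0, 2.3, 10.3]
width: 0.325
gripper_force: 40.0
```

>>> arm_command(
  deltas=[0, 0, 0, 0, 0, 0.0003, 24, 0, 0, 0, 0, 0, 0.0003, 24, 0, 0, 0, 0, 0, 0.0003, 24],
)

```text
clock: 15.3
position: [0.5222, -0.2071, 0.1989]
ee_rot: [-3.138, 0.138, 0.001]
force: [-5.6, 1.0, 6.8]
width: 0.325
gripper_force: 40.0
```

>>> arm_command(
  deltas=[0, 0, 0, 0, 0, 0.0002, 24, 0, 0, 0, 0, 0, 0.0003, 24, 0, 0, 0, 0, 0, 0.0003, 24],
)

```text
clock: 15.6
position: [0.5223, -0.2071, 0.199]
ee_rot: [-3.138, 0.138, 0.001]
force: [-4.7, 1.6, 3.2]
width: 0.323
gripper_force: 40.0
```

>>> arm_command(
  deltas=[0, 0, 0, 0, 0, 0.0002, 24, 0, 0, 0, 0, 0, 0.0004, 24, 0, 0, 0, 0, 0, 0.0004, 24],
)

```text
clock: 15.9
position: [0.5232, -0.2071, 0.1994]
ee_rot: [3.138, -0.137, 0.001]
force: [0.1, 0.4, -3.8]
width: 0.324
gripper_force: 40.0
```

```bash
python3 - <<'E'
from h import *
from cell import sensors
s=sensors.observe();print(s["position"],s["force"],s["ft_torque"])
si=optics.get_image("side")
cv2.imwrite("pics/h3.png",cv2.resize(si[260:390,290:440],(690,600),interpolation=cv2.INTER_CUBIC))
E
```

```text
[ 0.52316844 -0.20705807  0.19935108] [ 0.14370248  0.40385346 -3.79056264] [-0.05961864  0.15016262 -0.05204223]
```

View pics/h3.png

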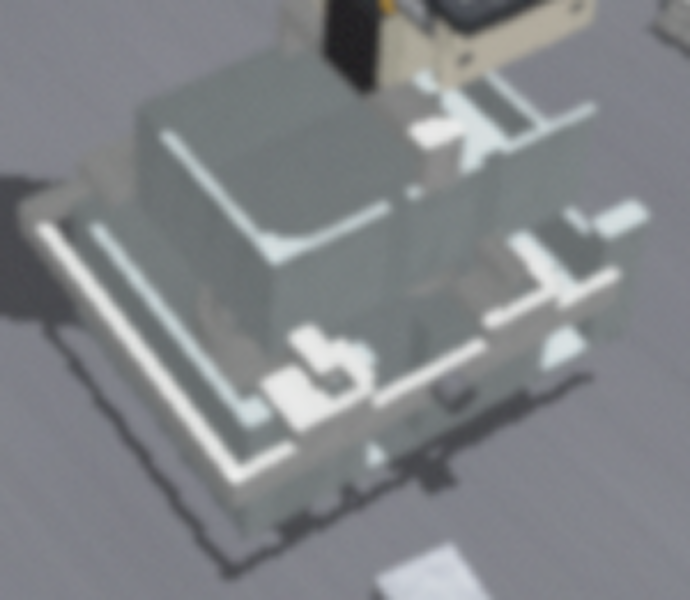

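```bash
python3 - <<'E'
from h import *
c=optics.calibration("side");a=np.radians(-5.1);R=np.array([[np.cos(a),np.sin(a)],[-np.sin(a),np.cos(a)]])
f=lambda X,Y:(np.array([X,Y])+.5)/4.6-.5+[290,260]
o=np.array([.5028,-.2049]) # notch-centre estimate (feet frame)
for n,X,Y,z in [("foot corner near outer-rear",322,378,.098),("foot outer-front",349,363,.098),("foot inner-rear(at wall)",290,335,.098),("foot inner-front",315,322,.098),
 ("wide outer rear",303,432,.088),("wide inner rear",262,380,.088),("wide outer front",343,408,.088),("narrow outer front",375,383,.088)]:
    p=plane(c,f(X,Y),z)[0];print(n,(R@(p[:2]-o)*1000).round(1))
E
```

```text
foot corner near outer-rear [-58.6 -81.8]
foot outer-front [-44.7 -81.4]
foot inner-rear(at wall) [-57.1 -56.2]
foot inner-front [-44.2 -56.1]
wide outer rear [-76.2 -93.9]
wide inner rear [-75.6 -63. ]
wide outer front [-55.3 -92.8]
narrow outer front [-36.6 -89.5]
```

>>> arm_command(
  deltas=[0, 0, 0, 0.0004, 0, 0, 24, 0, 0, 0, 0.0008, -0.0001, 0, 24, 0, 0, 0, 0.0008, -0.0001, -0.0002, 24, 0, 0, 0, 0.0008, -0.0001, -0.0004, 24, 0, 0, 0, 0.0008, -0.0001, -0.0004, 24],
)

```text
clock: 16.45
position: [0.5235, -0.2072, 0.1991]
ee_rot: [3.139, -0.138, 0.0]
force: [-0.9, 0.2, -4.6]
width: 0.323
gripper_force: 40.0
```

>>> arm_command(
  deltas=[0, 0, 0, 0, 0, -0.0002, 24, 0, 0, 0, 0, 0, -0.0004, 24, 0, 0, 0, 0, 0, -0.0006, 24, 0, 0, 0, 0, 0, -0.0006, 24],
)

```text
clock: 16.85
position: [0.5236, -0.2073, 0.1988]
ee_rot: [-3.138, 0.138, -0.001]
force: [-1.2, 0.1, 0.4]
width: 0.323
gripper_force: 40.0
```

>>> arm_command(
  deltas=[0, 0, 0, 0.0002, 0, 0.0002, 24, 0, 0, 0, 0.0006, -0.0001, 0.0003, 24, 0, 0, 0, 0.001, -0.0001, 0.0002, 24, 0, 0, 0, 0.001, -0.0001, 0, 24, 0, 0, 0, 0.001, -0.0001, -0.0001, 24, 0, 0, 0, 0.001, -0.0001, -0.0001, 24],
)

```text
clock: 17.45
position: [0.5241, -0.2074, 0.1988]
ee_rot: [-3.138, 0.138, 0.001]
force: [-5.2, 2.0, 7.5]
width: 0.323
gripper_force: 40.0
```

>>> arm_command(
  deltas=[0, 0, 0, 0, 0, 0.0003, 24, 0, 0, 0, 0.0003, 0, 0.0006, 24, 0, 0, 0, 0.0006, -0.0001, 0.0006, 24, 0, 0, 0, 0.0006, -0.0001, 0.0004, 24, 0, 0, 0, 0.0006, -0.0001, 0.0002, 24, 0, 0, 0, 0.0006, -0.0001, 0.0001, 24, 0, 0, 0, 0.0006, -0.0001, 0.0001, 24],
)

```text
clock: 18.15
position: [0.5254, -0.2073, 0.1985]
ee_rot: [3.139, -0.138, 0.001]
force: [0.3, 0.0, -4.5]
width: 0.321
gripper_force: 40.0
```

>>> arm_command(
  deltas=[0, 0, 0, 0, 0, -0.0002, 24, 0, 0, 0, 0, 0, -0.0004, 24, 0, 0, 0, 0, 0, -0.0006, 24, 0, 0, 0, 0, 0, -0.0006, 24],
)

```text
clock: 18.55
position: [0.5253, -0.2075, 0.198]
ee_rot: [3.138, -0.138, 0.001]
force: [0.6, 0.1, -3.8]
width: 0.319
gripper_force: 40.0
```

Dropping below rail height freely; the feet are in the notch openings. Continue down slowly.

>>> arm_command(
  deltas=[0, 0, 0, 0, 0, -0.0003, 24, 0, 0, 0, 0, 0, -0.0006, 24, 0, 0, 0, 0, 0, -0.0009, 24, 0, 0, 0, 0, 0, -0.0012, 24, 0, 0, 0, 0, 0, -0.0012, 24],
)

```text
clock: 19.05
position: [0.5252, -0.2075, 0.1968]
ee_rot: [3.138, -0.138, 0.0]
force: [2.6, -0.2, -4.6]
width: 0.325
gripper_force: 40.0
```

>>> arm_command(
  deltas=[0, 0, 0, 0.0004, 0, 0, 24, 0, 0, 0, 0.0008, -0.0001, 0, 24, 0, 0, 0, 0.0008, -0.0001, -0.0003, 24, 0, 0, 0, 0.0008, -0.0001, -0.0006, 24, 0, 0, 0, 0.0008, -0.0001, -0.0009, 24, 0, 0, 0, 0.0008, -0.0001, -0.0012, 24, 0, 0, 0, 0.0008, -0.0001, -0.0015, 24, 0, 0, 0, 0.0008, -0.0001, -0.0018, 24, 0, 0, 0, 0.0008, -0.0001, -0.0018, 24],
)

```text
clock: 19.95
position: [0.5258, -0.2075, 0.1949]
ee_rot: [3.139, -0.138, -0.0]
force: [0.2, 0.2, -4.0]
width: 0.326
gripper_force: 40.0
```

>>> arm_command(
  deltas=[0, 0, 0, 0, 0, -0.0003, 24, 0, 0, 0, 0, 0, -0.0006, 24, 0, 0, 0, 0, 0, -0.0009, 24, 0, 0, 0, 0, 0, -0.0012, 24, 0, 0, 0, 0, 0, -0.0015, 24, 0, 0, 0, 0, 0, -0.0018, 24, 0, 0, 0, 0, 0, -0.0021, 24, 0, 0, 0, 0, 0, -0.0024, 24, 0, 0, 0, 0, 0, -0.0027, 24, 0, 0, 0, 0, 0, -0.003, 24, 0, 0, 0, 0, 0, -0.0033, 24, 0, 0, 0, 0, 0, -0.0035, 24, 0, 0, 0, 0, 0, -0.0035, 24],
)

```text
clock: 21.25
position: [0.5259, -0.2075, 0.1914]
ee_rot: [3.139, -0.138, -0.0]
force: [0.1, -0.3, -4.0]
width: 0.322
gripper_force: 40.0
```

>>> arm_command(
  deltas=[0, 0, 0, 0, 0, -0.0002, 24, 0, 0, 0, 0, 0, -0.0004, 24, 0, 0, 0, 0, 0, -0.0005, 24, 0, 0, 0, 0, 0, -0.0006, 24, 0, 0, 0, 0, 0, -0.0006, 24],
)

```text
clock: 21.75
position: [0.5259, -0.2076, 0.1911]
ee_rot: [-3.139, 0.138, -0.0]
force: [-1.2, 0.5, 0.6]
width: 0.327
gripper_force: 40.0
```

>>> arm_command(
  deltas=[0, 0, 0, 0, 0, -0.0001, 24, 0, 0, 0, 0, 0, -0.0001, 24, 0, 0, 0, 0, 0, -0.0001, 24],
  force=8,
)

```text
clock: 22.05
position: [0.5259, -0.2077, 0.191]
ee_rot: [3.139, -0.138, 0.0]
force: [-3.1, 1.0, 4.4]
width: 0.325
gripper_force: 8.0
```

>>> arm_command(
  deltas=[0, 0, 0, 0, 0, 0, 24, 0, 0, 0, 0, 0, 0, 24, 0, 0, 0, 0, 0, 0, 24],
  force=3,
)

```text
clock: 22.35
position: [0.5259, -0.2076, 0.1908]
ee_rot: [3.138, -0.138, 0.0]
force: [-2.7, 1.0, 4.4]
width: 0.326
gripper_force: 3.0
```

Seated. Open fully and check before lifting.

>>> arm_command(
  deltas=[0, 0, 0, 0, 0, 0, 34, 0, 0, 0, 0, 0, 0, 38, 0, 0, 0, 0, 0, 0, 50, 0, 0, 0, 0, 0, 0, 70, 0, 0, 0, 0, 0, 0, 80, 0, 0, 0, 0, 0, 0, 80, 0, 0, 0, 0, 0, 0, 80, 0, 0, 0, 0, 0, 0, 80, 0, 0, 0, 0, 0, 0, 80],
)

```text
clock: 23.25
position: [0.5259, -0.2075, 0.1907]
ee_rot: [3.139, -0.138, 0.0]
force: [-0.2, -0.6, -0.4]
width: 0.869
gripper_force: 0.0
```

>>> arm_command(
  deltas=[0, 0, 0, 0, 0, 0.01, 80, 0, 0, 0, 0, 0, 0.03, 80, 0, 0, 0, 0, 0, 0.06, 80, 0, 0, 0, 0, 0, 0.1, 80, 0, 0, 0, 0, 0, 0.13, 80, 0, 0, 0, -0.03, 0.05, 0.15, 80, 0, 0, 0, -0.06, 0.1, 0.15, 80, 0, 0, 0, -0.09, 0.15, 0.15, 80, 0, 0, 0, -0.12, 0.2, 0.15, 80, 0, 0, 0, -0.12, 0.2, 0.15, 80, 0, 0, 0, -0.12, 0.2, 0.15, 80],
)

```text
clock: 24.35
position: [0.4046, -0.0053, 0.3411]
ee_rot: [-3.136, 0.133, -0.001]
force: [0.2, 0.2, -0.7]
width: 0.872
gripper_force: 0.0
```

```bash
python3 - <<'E'
from h import *
t=optics.get_image("top");si=optics.get_image("side")
o=np.zeros((600,800,3),np.uint8)
o[:,:400]=cv2.resize(t[195:330,370:460],(400,600),interpolation=cv2.INTER_CUBIC)
o[:,400:]=cv2.resize(si[240:390,300:400],(400,600),interpolation=cv2.INTER_CUBIC)
cv2.imwrite("pics/f.png",o);cv2.imwrite("pics/fside.png",si);cv2.imwrite("pics/ftop.png",t)
E
```

```text
(no output)
```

View pics/f.png

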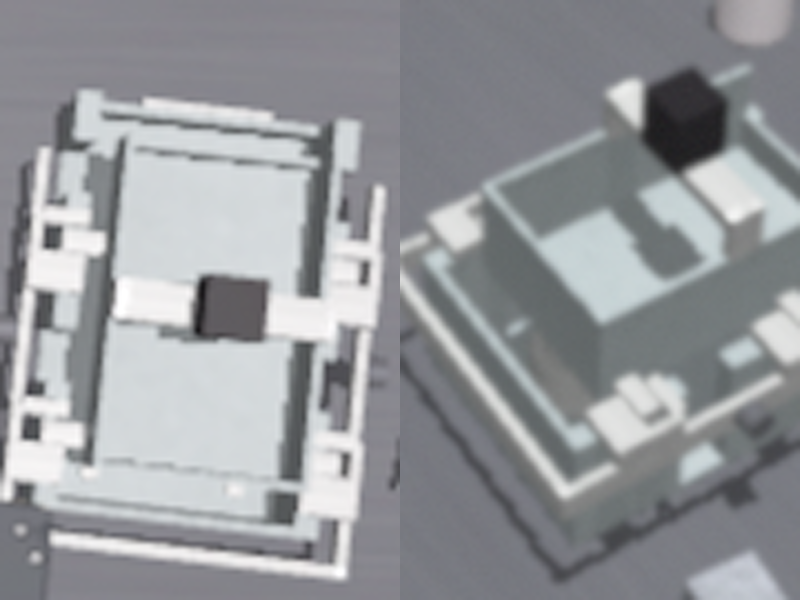

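```bash
python3 -c "
from cell import arm;print(arm.sign_off())"
```

```text
the job is handed in; nothing more can be done
None
```

The tote is stacked on the bin, low end to low end, with its feet in the notches, down at 80 mm, level and released. I handed the job in after about 24.5 s; one slide step briefly pressed it on the rails with about 26 N, after which I eased off and took smaller steps.

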